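# Ratchet-feed the work holder to the guard opening and unload it

## Task

On the green lapping feed, work the red-knobbed ratchet lever with repeated full strokes, letting it spring back each time, until the carriage has brought the blue-gripped work holder all the way to the yellow-marked opening in the guard; do not touch the holder or the carriage before then. Then lift the holder a little off its seat, give it a quarter turn under the guard so that its foot lines up with the long way of the opening, and draw it straight up and out without forcing it. Set it down gently, upright, foot in the pocket of the plain wooden rest, let go of it, and leave the other things on the bench where they are.

Things in the scene. Friction and masses are not known exactly. Their poses are not given: they have to be found in the camera images.
- machine: Green bench feed, fixed; bed x -85..65, y -165..135, 18 mm high. Origin on the bench; z up, +y the feed direction, -x the lever side. An aluminium guard plate (underside 66, top 70 mm above the bench; x -30..55, y -70..124) covers the carriage; a slot 16 mm wide along y at x = 0 runs from y -26 into the opening. Only the lever and the pawls beside it (to 75 mm) stand above the plate.
- opening (a point): Centre of the guard's opening, at the plate's top (machine x 0, y 70, z 70 mm). The opening is a rectangle 56 mm long (along machine y) and 22 mm wide (along machine x), with a yellow stripe along each long side.
- carriage: Dark steel carriage, 60 (x) x 144 (y) x 14 mm, under the guard, with a toothed rack (pitch 16 mm) along its -x side. Origin on its underside below the seat; axes as the machine's. A pawl on the lever pushes it one tooth a stroke towards machine +y, a second pawl keeps it from going back. It starts 40 to 78 mm short of home (3 to 5 full strokes); a stop ends its travel 2 mm past home.
- seat (a point): Floor of the holder's seat on the carriage, 38 mm above the bench: a brass-edged recess 52 mm (x) x 18 mm (y), 6 mm deep. The carriage is home when this point is under the centre of the opening (same machine y; up to 4 mm short or 2 mm past will do).
- lever (a joint): Swing in rad of the ratchet lever about an axis along machine x, 12 mm above the bench, at machine x -66, y -45 mm. 0 = at rest, leaning 0.185 rad to machine -y; 0.37 = end of stroke, leaning as much to +y (hard stop). A full stroke takes 5 to 9 N at the knob. A spring returns it to 0 within 0.5 s once let back; it must return fully before the next stroke. At the carriage's stop it jams.
- lever_knob (a point): Centre of the red ball knob (26 mm diameter) on the lever, 155 mm from the lever's axis, about 165 mm above the bench. A full stroke carries it 57 mm towards machine +y. Room to push it from its -y side with closed fingers; below the ball is a 10 mm rod, then a bar 8 (x) x 16 (y) mm.
- holder_grip (a point): Centre of the work holder's blue flat grip, 26 (its x) x 12 (its y) x 28 mm high; 70 mm above the underside of the foot, so 108 mm above the bench while seated. The grip's long side is parallel to the foot's. Seated, the long side lies along machine x and the foot cannot pass the opening; lifting the holder 8 to 15 mm frees it from its recess for turning under the guard.
- holder_foot (a point): Centre of the underside of the holder's foot (70 mm straight below the grip's centre), axes as the grip's. The foot is flat steel 44 (x) x 14 (y) x 10 mm high, with a 10 mm round stem up to the grip. While seated there are 18 mm between the foot's top and the guard's underside.
- rest: Plain light wooden rest, fixed, 100 (x) x 80 (y) x 28 mm high, with one rectangular pocket in the middle of its top. Origin under its centre on the bench; yaw varies, and it may be to the left or the right of the machine.
- rest_pocket (a point): Centre of the pocket's floor, 12 mm above the bench, axes those of the rest: the pocket is 54 mm long (rest x), 22 mm wide (rest y) and 16 mm deep. The holder stands in it with its foot's long side along rest x, either way round.
- bur_stand: Bystander: wooden block 50 x 140 x 32 mm with polishing brushes standing in it, 72 mm tall, loose. Origin under its centre.
- gem_box: Bystander: white gem box 34 x 34 x 24 mm on the bench behind the machine. Origin under its centre.
- crystal: Bystander: green crystal 34 x 14 x 14 mm on the bench behind the machine. Origin under its centre.
- wax: Bystander: purple wax model 50 x 40 x 14 mm on the bench in front of the machine. Origin under its centre.
- holder: The work holder as a whole, loose, about 100 g, 84 mm tall: steel foot, round stem, blue grip. Origin at the centre of the foot's underside.
Things that resemble listed ones, but are neither listed nor needed, are in the scene too. What is shaped like the holder but black or pink is not meant.

How it is judged:
By the outcome, as a careful person would: the job done as asked, in the order asked, and still so for the second after the job is handed in, with the robot touching nothing.
It also fails if it takes over 58 s, if anything falls off the work surface, if the arm or the gripper's body presses on something with over 40 N, if the wrist force passes 120 N, or if a joint passes its speed limit or range.

## Robot

A 6-joint arm with a two-finger parallel gripper is mounted at the origin on the work surface. World frame = base frame: x ahead of the robot, y to its left, z up, the work surface at z = 0. Lengths are in mm, angles in rad, forces in N, time in s.
With the tool pointing down it reaches from about 350 to 875 mm from the base axis. Payload 4.2 kg.
Tool frame: the origin (TCP) lies midway between the tips of the shut fingers; the grasp point (between the pads) lies 19 mm behind it; z points along the fingers, y is the line along which they close (so a half turn about z gives the same grasp; the last joint's range is limited). The gripper opens to 87 mm and grips with 3 to 60 N. Pads are 19 mm wide; open, the fingers measure 117 mm over their backs; the gripper's body (75 mm by 190 mm) begins 51 mm behind the grasp point.
Start: joints at [-0.916, 0.385, 0.008, 0, -1.194, -0.259], TCP at [240.98, -576.652, 222.55] pointing down, gripper open.
Joint ranges: [-3.14, 3.14], [-1.21, 2.06], [-1.07, 1.41], [-3.16, 2.05], [-2.99, -0.16], [-3.1, 3.1]. Speed limits (rad/s): [2.79, 2.79, 3.14, 3.14, 3.14, 3.14].

## Interface

Orientations are given as a rotation vector (axis times angle).
In Python, from plant import get_obs, read_camera, camera_params, job_done gives the robot as it stands.
- The arm moves only by the tool move_arm, never from a script. Its argument "steps" is a list of rows, each a list of 7 numbers: the shift along the tool's x, y, z in cm, then the turn, a rotation vector about the tool's x, y, z in degrees, then the opening, from 0 (shut) to 1 (fully open). A call has 1 to 10 rows; each row shifts and turns the commanded pose from where the row before left it, along the tool's axes as they then stand; what a row does not reach is not made up. A row lasts 1/8 s, in which the tool goes at most 62.5 mm and 10.7 degrees, less where a joint would pass 70% of its speed; a pose out of reach is approached as far as the arm can. A call is refused whole if a number of a shift passes 6.25 or a number of a turn 10.7, either way. A call with a gripper value outside its range is refused whole. The fingers move at their own pace and stop on an object; "newtons" is the grip in N (left out, the last holds). Time passes only in rows, so rows that do not move let the fingers close. It gives the time, the measured TCP pose, the force, the opening and the grip force at its end, in the units of the state.
- get_obs(): the state, without advancing time (a new reading comes with each control period).
- read_camera(name): name is "scene" or "top" or "wrist"; returns (picture, depth): 384x512x3 uint8, blue, green, red; 384x512 float32, mm along the optical axis (not along the pixel's ray), 0 where there is no reading.
- camera_params(name): a dict with "mtx" (3x3 intrinsics, pixels), "dist" ([k1, k2, p1, p2, k3] as OpenCV has them; the pictures are not rectified), "origin" and "rotation" of the camera in the world. Camera axes: x right, y down, z forward; pixel columns grow to the right and rows downward; lengths in mm; the calibration is good to about 2 mm. A picture is of the moment at which its call begins: read the wrist's pose just before it. camera_params takes no time and is no camera call; for the wrist camera it gives the pose at the moment of the call.
- job_done(): hands the job in; it is judged then, once.
The state is a dict: "time_s": time; "qpos": joint angles; "qvel": joint speeds; "effort": joint torques, N m; "ee_pos": TCP position; "tool_rot": TCP orientation; "contact_force": force on the tool from outside, world axes, zero at the start; "wrist_torque": the same for the moment, N m; "gripper_width": finger opening in mm; "grasp_force": force on a finger pad.
Only numpy, scipy, OpenCV 4.12 (cv2) and the standard library are available. Lean on these libraries where they do the work, as an engineer would, in place of code of your own. Each camera call takes 0.05 s, during which the arm holds its last target. There are 200 camera calls.

## Working session

There is one attempt and no reset: what is moved stays moved. The work goes in short steps, Python scripts to look and compute and a tool call to move; the robot and the scene stay as the last step left them, time stands still between calls to the robot, and variables do not carry over. Pictures are saved under pics/ and viewed, at most 10 in all, crops included, and the job is handed in when it is done.

Besides the shell and the picture viewer there is one more tool, called as name(argument=value, ...) on one line, values as JSON. move_arm: Moves the arm, as the interface text tells. Its arguments: {"type":"object","properties":{"steps":{"type":"array"},"newtons":{"type":"number"}},"required":["steps"]}

```bash
mkdir -p pics; cat > h.py <<'E'
import numpy as np, cv2
from scipy.spatial.transform import Rotation as R
from plant import get_obs, read_camera, camera_params
def snap(n,f):
    p=camera_params(n); im,d=read_camera(n)
    np.savez(f'{f}.npz',im=im,d=d,**{k:np.array(p[k]) for k in('mtx','dist','origin','rotation')})
    cv2.imwrite(f'pics/{f}.png',im); return im,d
def rot(r):
    r=np.array(r); return r if r.shape==(3,3) else R.from_rotvec(r).as_matrix()
def px(f,u,v,z=None):
    s=np.load(f'{f}.npz'); q=cv2.undistortPoints(np.array([[[u,v]]],float),s['mtx'],s['dist'])[0,0]
    ray=rot(s['rotation'])@np.array([q[0],q[1],1]); o=s['origin']
    if z is None:
        w=s['d'][int(v)-1:int(v)+2,int(u)-1:int(u)+2]; return o+ray*np.median(w)
    return o+ray*(z-o[2])/ray[2]
def proj(f,P):
    s=np.load(f'{f}.npz'); c=(np.atleast_2d(P)-s['origin'])@rot(s['rotation'])
    return cv2.projectPoints(c.astype(float),np.zeros(3),np.zeros(3),s['mtx'],s['dist'])[0][:,0]
E
python3 - <<'E'
from h import *
a,_=snap('top','top1'); b,_=snap('scene','sc1')
o=get_obs(); print(o)
for n in('top','scene'): print(camera_params(n))
cv2.imwrite('pics/t1.png',cv2.resize(a,(800,600))); cv2.imwrite('pics/s1.png',cv2.resize(b,(800,600)))
E
```

```text
{'time_s': 0.1, 'qpos': array([-9.16431306e-01,  3.85463255e-01,  6.76231202e-03, -4.56108677e-04,
       -1.19401657e+00, -2.58625799e-01]), 'qvel': array([-4.62634621e-05, -1.70954942e-03,  2.01121220e-03,  9.61753180e-04,
        3.29499971e-04,  5.50272242e-04]), 'effort': array([-3.36282146e-04, -3.91690207e+01,  1.87934715e+01,  4.23190311e+00,
        1.34762100e-02, -7.67029269e-05]), 'ee_pos': array([ 240.75388937, -576.17558361,  221.57570111]), 'tool_rot': array([ 6.17226290e-01, -3.07988592e+00, -3.00188737e-03]), 'contact_force': array([-0.48852218, -0.5908452 ,  0.0710839 ]), 'wrist_torque': array([ 0.06480488, -0.04365457, -0.03812575]), 'grasp_force': 0.0, 'gripper_width': 87.04299132985517}
{'mtx': array([[474.18238558,   0.        , 251.63791337],
       [  0.        , 474.18238558, 192.7490207 ],
       [  0.        ,   0.        ,   1.        ]]), 'dist': array([-0.11142034,  0.        ,  0.        ,  0.        ,  0.        ]), 'origin': array([ 287.58582583,    8.07747671, 1470.82852011]), 'rotation': array([-2.02174056,  2.21413439, -0.2275534 ])}
{'mtx': array([[393.42575967,   0.        , 255.32999179],
       [  0.        , 393.42575967, 192.06440932],
       [  0.        ,   0.        ,   1.        ]]), 'dist': array([0.00423258, 0.        , 0.        , 0.        , 0.        ]), 'origin': array([1009.76812052,  543.4429348 ,  751.05192224]), 'rotation': array([-0.86966066, -2.49442743,  1.08241371])}
```

View pics/t1.png

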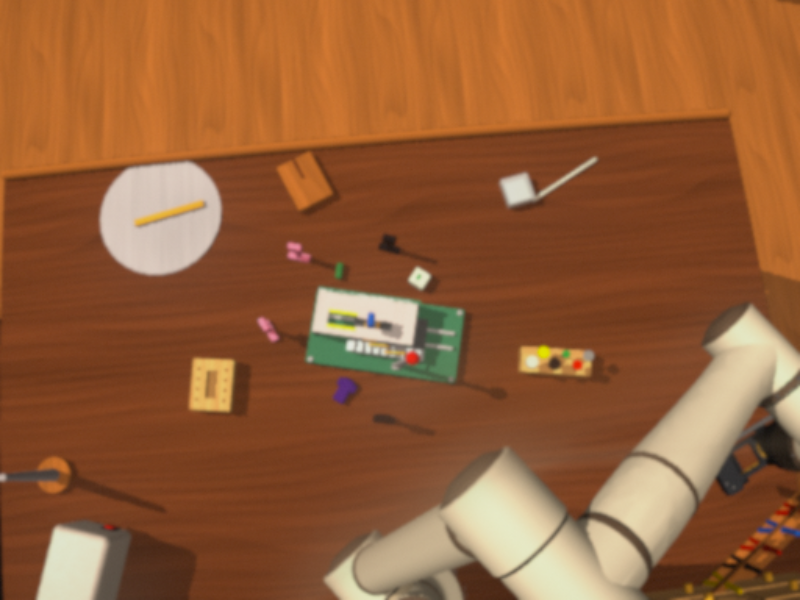

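View pics/s1.png

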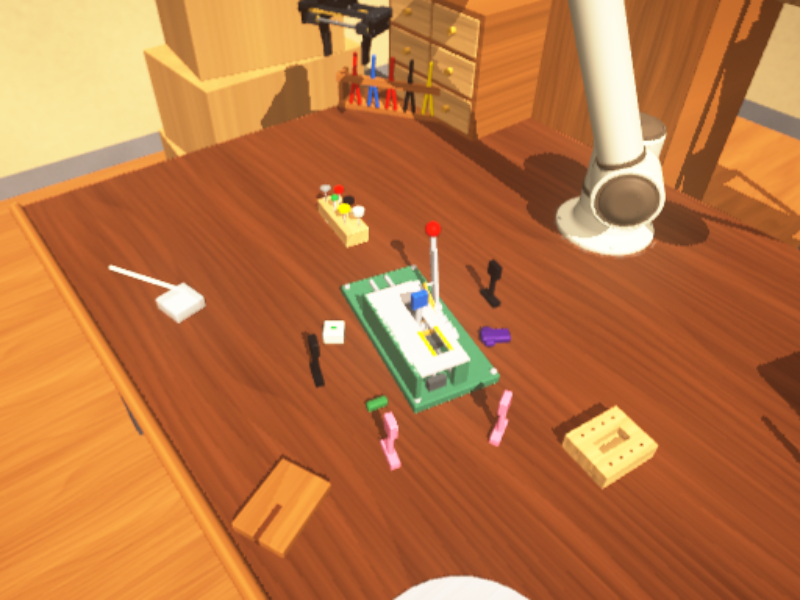

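The top view shows the green machine at (385,335) with +y to image left. The knob is at (412,358), the blue grip at (371,320), and the yellow-striped opening at (342,320). There are two rest candidates: the light block with a rectangular pocket at (212,385), and a darker orange board with an open slot at (305,182). The light block fits the description. The black and pink holder-shaped pieces are decoys.

```bash
python3 - <<'E'
from h import *
k=.64
def P(u,v,z): return px('top1',u*k,v*k,z)[:2].round(1)
C=[P(*c,18) for c in [(317,287),(466,309),(456,383),(306,361)]]
print('bed',C)  # (+x? corners)
print('knob',P(412,358,165),'grip',P(371,320,120),'rest',[P(*c,28) for c in [(192,358),(235,359),(233,412),(189,410)]], 'pocket',P(212,385,12), 'open',P(342,320,70))
src=np.array([[65,135],[65,-165],[-85,-165],[-85,135]],float)
M,_=cv2.estimateAffinePartial2D(src,np.array(C,float)); print(M)
im=np.load('top1.npz')['im']
a=cv2.resize(im[175:255,190:305],None,fx=5,fy=5,interpolation=2); b=cv2.resize(im[220:270,112:160],None,fx=5,fy=5,interpolation=2)
c=np.zeros((600,800,3),np.uint8); c[:400,:575]=a; c[:250,575:800]=b[:,:225]
s=np.load('sc1.npz')['im']; c[400:600,:400]=cv2.resize(s[145:265,210:450],(400,200))
cv2.imwrite('pics/c1.png',c)
E
```

```text
bed [array([627.3, 127.4]), array([ 555.4, -166.2]), array([ 410.1, -130.4]), array([480. , 159.7])]
knob [449.  -43.4] grip [531.9  23.7] rest [array([504.3, 383.4]), array([494.9, 298. ]), array([391.7, 307.5]), array([402.7, 393.8])] pocket [449.4 349.8] open [546.   79.8]
[[ 9.76866659e-01  2.37466599e-01  5.31715668e+02]
 [-2.37466599e-01  9.76866659e-01  1.06583353e+01]]
```

View pics/c1.png

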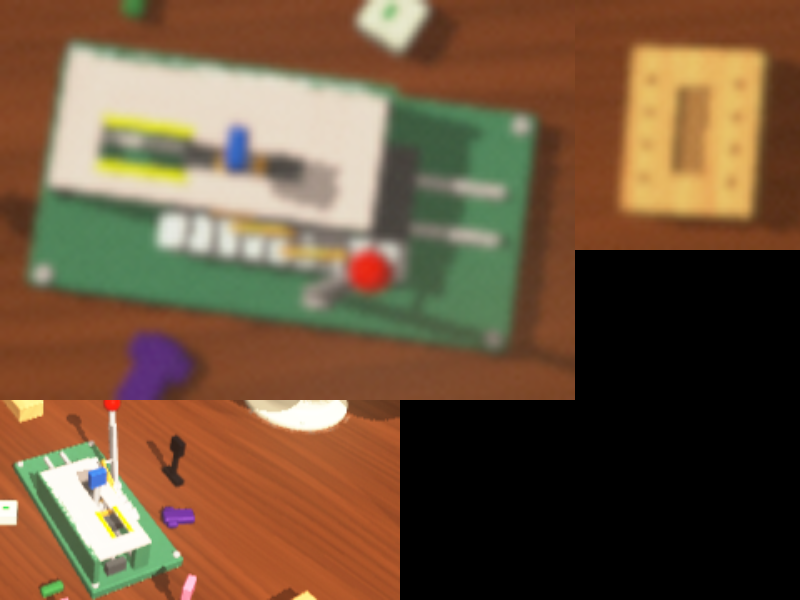

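move_arm(steps=[[-3.7,3.7,0,0,0,0,0],[-3.7,3.7,0,0,0,0,0],[-3.7,3.7,0,0,0,0,0],[-3.7,3.7,0,0,0,0,0],[-3.7,3.7,0,0,0,0,0],[-3.7,3.7,0,0,0,0,0],[-3.7,3.7,0,0,0,0,0],[-3.7,3.7,0,0,0,0,0],[-3.7,3.7,0,0,0,0,0],[-3.7,3.7,0,0,0,0,0]])

```text
time_s: 1.35
ee_pos: [439.8, -90.9, 222.4]
tool_rot: [0.618, -3.08, -0.0]
contact_force: [0.4, 0.2, -0.2]
gripper_width: 1.5
grasp_force: 0.0
```

move_arm(steps=[[0,0,0,0,0,9.1,0],[0,0,0,0,0,9.1,0],[0,0,0,0,0,9.1,0],[0,0,0,0,0,9.0,0],[0,0,0,0,0,0,0]])

```text
time_s: 1.98
ee_pos: [439.4, -92.6, 222.3]
tool_rot: [-0.37, -3.119, 0.0]
contact_force: [0.2, -0.0, 0.3]
gripper_width: 0.2
grasp_force: 0.0
```

```bash
cat >> h.py <<'E'
O=np.array([531.7,10.7]); A=np.deg2rad(-13.67)
def m2w(x,y,z): c,s=np.cos(A),np.sin(A); return np.array([O[0]+c*x-s*y,O[1]+s*x+c*y,z])
def w2m(p): c,s=np.cos(A),np.sin(A); d=np.array(p[:2])-O; return np.array([c*d[0]+s*d[1],-s*d[0]+c*d[1],p[2]])
def todo(target,yang=None):
    o=get_obs(); T=rot(o['tool_rot']); d=T.T@(np.array(target)-o['ee_pos'])/10
    a=np.degrees(np.arctan2(T[1,1],T[0,1])); print('tcp',o['ee_pos'].round(1),'m',w2m(o['ee_pos']).round(1),'yaxis',a.round(1),'z',T[:,2].round(3),'t',o['time_s'],'q',o['qpos'].round(2),'F',o['contact_force'].round(1)); print('delta cm tool',d.round(2), '' if yang is None else f'turn z {a-yang:.1f}')
E
python3 - <<'E'
from h import *
todo(m2w(-66,-118,155),76.3)
a,_=snap('wrist','w1'); cv2.imwrite('pics/w1.png',cv2.resize(a,(800,600)))
print(camera_params('wrist')['origin'])
E
```

```text
tcp [439.4 -92.6 222.3] m [ -65.2 -122.2  222.3] yaxis 76.5 z [-0.001  0.    -1.   ] t 1.975 q [ 0.16  0.08 -0.4  -0.   -1.09 -1.96] F [ 0.2 -0.   0.3]
delta cm tool [0.07 0.42 6.73] turn z 0.2
[358.23306875 -73.04750306 384.69478454]
```

View pics/w1.png

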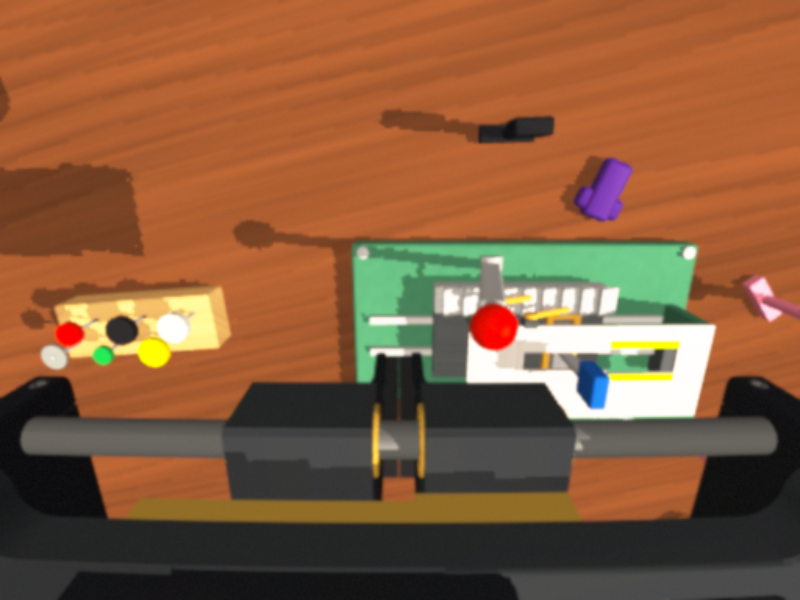

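The wrist view shows the shut fingertips at (400,355), with the red knob at (493,327) clear ahead of them. The bed corners are at (352,242) and (696,243). The blue grip is at (593,383) and the opening at (645,360).

```bash
python3 - <<'E'
from h import *
k=.64
for n,u,v,z,t in [('bed',352,242,18,(-85,-165)),('bed',696,243,18,(-85,135)),('g',714,325,70,(-30,124)),('g',696,416,70,(55,124)),('knob',493,327,165,(-66,-73.5)),('open',645,360,70,(0,70)),('grip top',591,367,122,(0,0))]:
    print(n,w2m(px('w1',u*k,v*k,z)).round(1),t)
E
```

```text
bed [ -83.7 -160.9   18. ] (-85, -165)
bed [-84.8 134.7  18. ] (-85, 135)
g [-29.1 126.9  70. ] (-30, 124)
g [ 53.3 130.6  70. ] (55, 124)
knob [-64.  -70.9 165. ] (-66, -73.5)
open [ 0.9 76.2 70. ] (0, 70)
grip top [-18.8   7.2 122. ] (0, 0)
```

move_arm(steps=[[0,0,3.0,0,0,0,0],[0,0,3.7,0,0,0,0],[0,0.5,0,0,0,0,0],[0,0,0,0,0,0,0]])

```text
time_s: 2.52
ee_pos: [442.0, -87.5, 156.7]
tool_rot: [0.369, 3.118, -0.0]
contact_force: [-0.4, -0.5, -0.7]
gripper_width: 0.4
grasp_force: 0.0
```

move_arm(steps=[[0,1.0,0,0,0,0,0],[0,1.0,0,0,0,0,0],[0,1.0,0,0,0,0,0],[0,1.0,0,0,0,0,0],[0,1.0,0,0,0,0,0],[0,1.0,0,0,0,0,0],[0,0.8,0,0,0,0,0],[0,0,0,0,0,0,0]])

```text
time_s: 3.52
ee_pos: [457.0, -21.2, 155.5]
tool_rot: [-0.371, -3.119, -0.0]
contact_force: [-1.4, -3.0, 2.4]
gripper_width: 0.5
grasp_force: 1.6
```

```bash
python3 - <<'E'
from h import *
todo(m2w(-66,-41.5,155),76.3)
E
```

```text
tcp [457.  -21.2 155.5] m [-65.1 -48.7 155.5] yaxis 76.4 z [-0.  0. -1.] t 3.525 q [ 0.31  0.17 -0.49 -0.   -0.92 -2.12] F [-1.4 -3.   2.4]
delta cm tool [0.09 0.72 0.05] turn z 0.1
```

move_arm(steps=[[0,0.3,0,0,0,0,0],[0,0.2,0,0,0,0,0],[0,0,0,0,0,0,0]])

```text
time_s: 3.9
ee_pos: [457.9, -16.9, 155.4]
tool_rot: [-0.373, -3.119, 0.0]
contact_force: [-0.9, -3.9, 1.4]
gripper_width: 0.7
grasp_force: 2.3
```

move_arm(steps=[[0,0.2,0,0,0,0,0],[0,0,0,0,0,0,0]])

```text
time_s: 4.15
ee_pos: [458.4, -14.9, 155.3]
tool_rot: [-0.373, -3.119, 0.0]
contact_force: [-1.1, -4.3, 0.6]
gripper_width: 0.5
grasp_force: 2.3
```

move_arm(steps=[[0,0.3,0,0,0,0,0],[0,0,0,0,0,0,0]])

```text
time_s: 4.4
ee_pos: [459.1, -11.9, 155.2]
tool_rot: [-0.373, -3.119, -0.0]
contact_force: [-0.0, -4.2, -0.1]
gripper_width: 0.4
grasp_force: 2.2
```

move_arm(steps=[[0,0.3,0,0,0,0,0],[0,0,0,0,0,0,0]])

```text
time_s: 4.65
ee_pos: [459.7, -9.1, 155.0]
tool_rot: [-0.373, -3.119, 0.0]
contact_force: [0.2, -6.2, -2.0]
gripper_width: 0.7
grasp_force: 2.6
```

```bash
python3 - <<'E'
from h import *
todo(m2w(-66,-41.5,155),76.3)
E
```

```text
tcp [459.7  -9.1 155. ] m [-65.3 -36.3 155. ] yaxis 76.4 z [-0.001 -0.    -1.   ] t 4.65 q [ 0.34  0.17 -0.48 -0.   -0.92 -2.14] F [ 0.2 -6.2 -2. ]
delta cm tool [ 0.07 -0.52  0.  ] turn z 0.1
```

move_arm(steps=[[0,0.3,0,0,0,0,0],[0,0,0,0,0,0,0]])

```text
time_s: 4.9
ee_pos: [459.8, -8.3, 155.0]
tool_rot: [-0.372, -3.117, 0.007]
contact_force: [0.8, -13.5, -3.7]
gripper_width: 0.5
grasp_force: 6.4
```

move_arm(steps=[[0,0.2,0,0,0,0,0],[0,0,0,0,0,0,0]])

```text
time_s: 5.15
ee_pos: [459.7, -8.1, 155.0]
tool_rot: [-0.372, -3.116, 0.012]
contact_force: [2.0, -21.1, -2.1]
gripper_width: 0.5
grasp_force: 9.6
```

move_arm(steps=[[0,-1.5,0,0,0,0,0],[0,-1.5,0,0,0,0,0],[0,-1.5,0,0,0,0,0],[0,-1.5,0,0,0,0,0],[0,-1.5,0,0,0,0,0],[0,0,0,0,0,0,0],[0,0,0,0,0,0,0],[0,0,0,0,0,0,0],[0,0,0,0,0,0,0],[0,0,0,0,0,0,0]])

```text
time_s: 6.4
ee_pos: [443.6, -76.8, 155.5]
tool_rot: [-0.372, -3.119, 0.0]
contact_force: [-0.1, -0.6, -0.0]
gripper_width: 0.4
grasp_force: 0.0
```

```bash
python3 - <<'E'
from h import *
todo(m2w(-66,-35.4,155),76.3)
a,_=snap('wrist','w2'); b,_=snap('scene','sc2'); t,_=snap('top','top2')
c=np.zeros((600,800,3),np.uint8); c[:300,:400]=cv2.resize(a,(400,300)); c[:300,400:]=cv2.resize(b[145:265,210:370],(400,300)); c[300:,:431]=cv2.resize(t[175:255,190:305],(431,300),interpolation=2)
cv2.imwrite('pics/c2.png',c)
E
```

```text
tcp [443.6 -76.8 155.5] m [ -65.  -105.9  155.5] yaxis 76.4 z [-0. -0. -1.] t 6.4 q [ 0.19  0.15 -0.5   0.   -0.92 -2.  ] F [-0.1 -0.6 -0. ]
delta cm tool [0.1  7.05 0.05] turn z 0.1
```

View pics/c2.png

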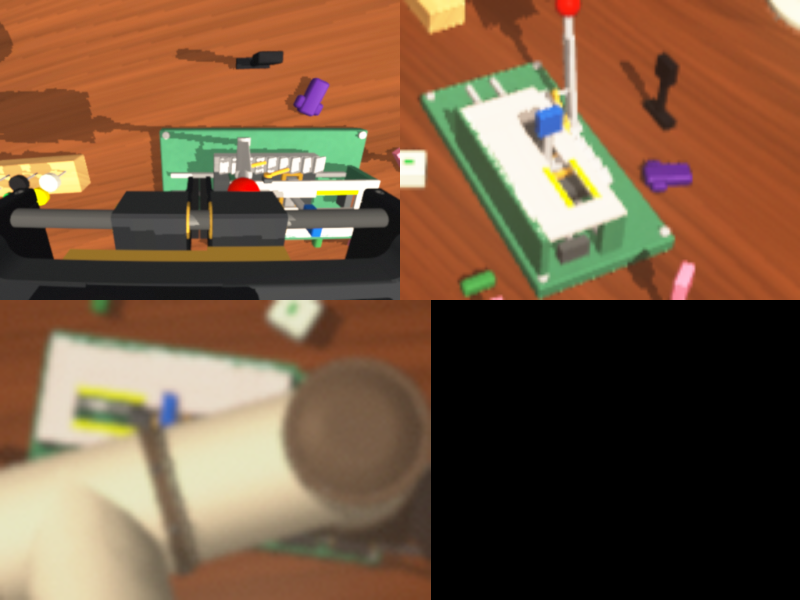

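The blue grip at (550,120) in the scene crop has advanced a tooth towards the opening at (572,183), and the lever has sprung back. I'll keep stroking.

move_arm(steps=[[0,1.1,0,0,0,0,0],[0,1.1,0,0,0,0,0],[0,1.1,0,0,0,0,0],[0,1.1,0,0,0,0,0],[0,1.1,0,0,0,0,0],[0,1.0,0,0,0,0,0],[0,0.6,0,0,0,0,0],[0,0.2,0,0,0,0,0],[0,0,0,0,0,0,0]])

```text
time_s: 7.68
ee_pos: [459.8, -8.3, 155.3]
tool_rot: [-0.371, -3.117, 0.008]
contact_force: [1.5, -13.8, 1.6]
gripper_width: 0.1
grasp_force: 6.6
```

move_arm(steps=[[0,-1.3,0,0,0,0,0],[0,-1.5,0,0,0,0,0],[0,-1.5,0,0,0,0,0],[0,-1.5,0,0,0,0,0],[0,-1.5,0,0,0,0,0],[0,0,0,0,0,0,0],[0,0,0,0,0,0,0],[0,0,0,0,0,0,0],[0,0,0,0,0,0,0]])

```text
time_s: 8.8
ee_pos: [443.7, -76.7, 155.6]
tool_rot: [0.372, 3.119, 0.0]
contact_force: [-0.2, -0.9, 0.7]
gripper_width: 0.4
grasp_force: 0.0
```

```bash
cat >> h.py <<'E'
def blue(f):
    s=np.load(f'{f}.npz'); h=cv2.cvtColor(s['im'],cv2.COLOR_BGR2HSV); m=cv2.inRange(h,(105,130,60),(122,255,255))
    n,l,st,c=cv2.connectedComponentsWithStats(m); i=1+np.argmax(st[1:,4]); u,v=c[i]
    print(f,'blue',c[i].round(1),st[i,4],'m',w2m(px(f,u,v,110)).round(1))
E
python3 - <<'E'
from h import *
snap('scene','sc3')
for f in('sc1','sc2','sc3'): blue(f)
for p in [(0,70)]: 
  print(proj('sc3',[m2w(0,73,70)]))
E
```

```text
sc1 blue [267.9 191.1] 96 m [ -0.   16.7 110. ]
sc2 blue [269.2 193. ] 95 m [  0.2  23.8 110. ]
sc3 blue [272.2 197.1] 101 m [  0.2  39.6 110. ]
[[277.80684292 218.04476405]]
```

move_arm(steps=[[0,1.1,0,0,0,0,0],[0,1.1,0,0,0,0,0],[0,1.1,0,0,0,0,0],[0,1.1,0,0,0,0,0],[0,1.1,0,0,0,0,0],[0,1.0,0,0,0,0,0],[0,0.6,0,0,0,0,0],[0,0.2,0,0,0,0,0],[0,0,0,0,0,0,0]])

```text
time_s: 9.98
ee_pos: [459.8, -8.3, 155.3]
tool_rot: [-0.371, -3.117, 0.008]
contact_force: [1.0, -14.7, 1.5]
gripper_width: 0.5
grasp_force: 6.6
```

move_arm(steps=[[0,-1.3,0,0,0,0,0],[0,-1.5,0,0,0,0,0],[0,-1.5,0,0,0,0,0],[0,-1.5,0,0,0,0,0],[0,-1.5,0,0,0,0,0],[0,0,0,0,0,0,0],[0,0,0,0,0,0,0],[0,0,0,0,0,0,0],[0,0,0,0,0,0,0]])

```text
time_s: 11.1
ee_pos: [443.7, -76.7, 155.6]
tool_rot: [0.372, 3.119, 0.0]
contact_force: [-0.1, 0.1, 0.1]
gripper_width: 0.2
grasp_force: 0.0
```

```bash
python3 - <<'E'
from h import *
snap('scene','sc4'); blue('sc4')
E
```

```text
sc4 blue [275.5 201.4] 99 m [ -0.2  55.8 110. ]
```

move_arm(steps=[[0,1.1,0,0,0,0,0],[0,1.1,0,0,0,0,0],[0,1.1,0,0,0,0,0],[0,1.1,0,0,0,0,0],[0,1.1,0,0,0,0,0],[0,0.6,0,0,0,0,0],[0,0.4,0,0,0,0,0],[0,0,0,0,0,0,0]])

```text
time_s: 12.15
ee_pos: [458.7, -13.6, 155.5]
tool_rot: [-0.372, -3.119, -0.0]
contact_force: [-0.9, -3.8, 1.7]
gripper_width: 0.6
grasp_force: 1.8
```

move_arm(steps=[[0,0.3,0,0,0,0,0],[0,0,0,0,0,0,0]])

```text
time_s: 12.4
ee_pos: [459.4, -11.0, 155.3]
tool_rot: [-0.373, -3.119, 0.0]
contact_force: [-1.1, -4.3, 2.8]
gripper_width: 0.3
grasp_force: 2.2
```

move_arm(steps=[[0,0.2,0,0,0,0,0],[0,0.2,0,0,0,0,0],[0,0,0,0,0,0,0]])

```text
time_s: 12.78
ee_pos: [459.8, -8.5, 155.2]
tool_rot: [-0.372, -3.118, 0.004]
contact_force: [0.1, -9.5, 0.5]
gripper_width: 0.3
grasp_force: 4.7
```

```bash
python3 - <<'E'
from h import *
snap('scene','sc5'); blue('sc5')
E
```

```text
sc5 blue [278.5 205.7] 105 m [ -0.   71.5 110. ]
```

move_arm(steps=[[0,-1.2,0,0,0,0,0],[0,-1.5,0,0,0,0,0],[0,-1.5,0,0,0,0,0],[0,-1.5,0,0,0,0,0],[0,-1.5,0,0,0,0,0],[0,0,-3.5,0,0,0,0],[0,0,-4.0,0,0,0,0],[0,0,0,0,0,0,0]])

```text
time_s: 13.82
ee_pos: [445.8, -77.3, 234.0]
tool_rot: [0.371, 3.111, 0.003]
contact_force: [-0.5, 0.4, -0.1]
gripper_width: 0.5
grasp_force: 0.0
```

move_arm(steps=[[-1.6,4.4,0,0,0,0,0],[-1.6,4.4,0,0,0,0,0],[-1.6,4.4,0,0,0,0,0],[-1.7,4.5,0,0,0,0,0.6],[0,0,0,0,0,0,0.6],[0,0,0,0,0,0,0.6],[0,0,0,0,0,0,0.6]])

```text
time_s: 14.7
ee_pos: [547.7, 78.7, 230.4]
tool_rot: [-0.374, -3.119, 0.0]
contact_force: [0.6, -0.2, -0.6]
gripper_width: 32.7
grasp_force: 0.0
```

```bash
python3 - <<'E'
from h import *
todo(m2w(0,70,108-0),76.3)
a,_=snap('wrist','w3'); cv2.imwrite('pics/w3.png',cv2.resize(a,(800,600)))
E
```

```text
tcp [547.7  78.7 230.4] m [ -0.5  69.8 230.4] yaxis 76.3 z [-0. -0. -1.] t 14.7 q [ 0.44  0.26 -0.16 -0.   -1.16 -2.24] F [ 0.6 -0.2 -0.6]
delta cm tool [-0.05  0.02 12.24] turn z 0.0
```

View pics/w3.png

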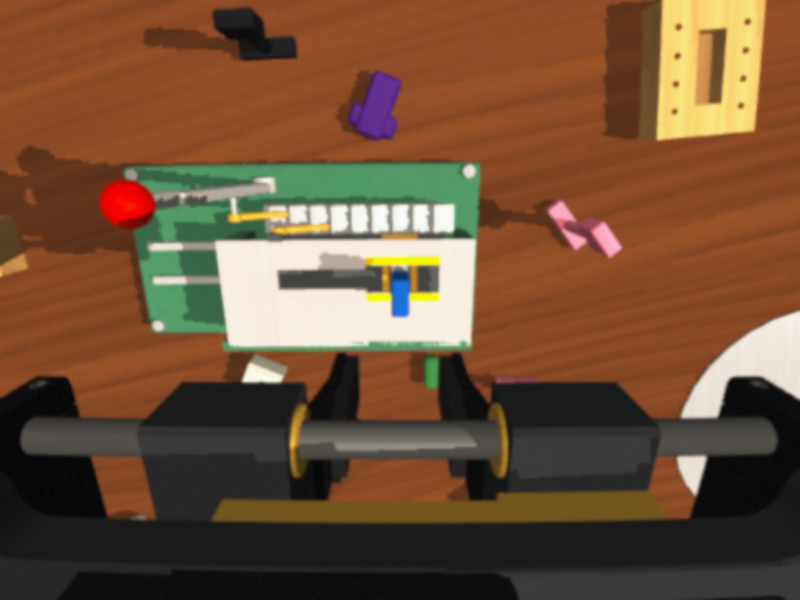

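The wrist view shows the opening's stripes at u 367–439, v 261/297 (centre (403,279)). The blue grip is at (400,295) and the brass seat edges at u≈384 and 413.

```bash
python3 - <<'E'
from h import *
k=.64
def q(n,u,v,z): print(n,w2m(px('w3',u*k,v*k,z)).round(1))
q('open',403,279,70);q('openL',367,279,70);q('openR',439,279,70)
q('seatL',384,279,44);q('seatR',413,279,44);q('griptop near',400,275,122);q('griptop far',400,315,122)
q('guard L',218,241,70);q('guard R',476,239,70);q('bed',479,164,18);q('bed',124,168,18)
a=np.load('w3.npz')['im']; cv2.imwrite('pics/c3.png',cv2.resize(a[145:235,210:330],(800,600),interpolation=2))
blue('w3')
for u,v in [(659,0),(764,0),(755,130),(656,139)]: print('rest',px('w3',u*k,v*k,28).round(1))
for u,v in [(701,31),(725,31),(720,104),(695,104)]: print('pocket',px('w3',u*k,v*k,28).round(1))
E
```

```text
open [ 1.7 73.8 70. ]
openL [ 1.7 46.3 70. ]
openR [  1.7 101.2  70. ]
seatL [ 8.6 58.4 44. ]
seatR [ 8.6 82.3 44. ]
griptop near [-14.8  71.2 122. ]
griptop far [ 12.3  71.3 122. ]
guard L [-27.8 -64.6  70. ]
guard R [-29.1 127.9  70. ]
bed [-82.3 136.5  18. ]
bed [ -80.7 -159.1   18. ]
w3 blue [255.5 187.4] 290 m [  0.6  70.8 110. ]
rest [398.3 313.9  28. ]
rest [414.1 394.3  28. ]
rest [507.4 384.2  28. ]
rest [496.7 303.   28. ]
pocket [425.9 344.   28. ]
pocket [429.6 362.6  28. ]
pocket [481.5 356.1  28. ]
pocket [477.2 336.   28. ]
```

View pics/c3.png

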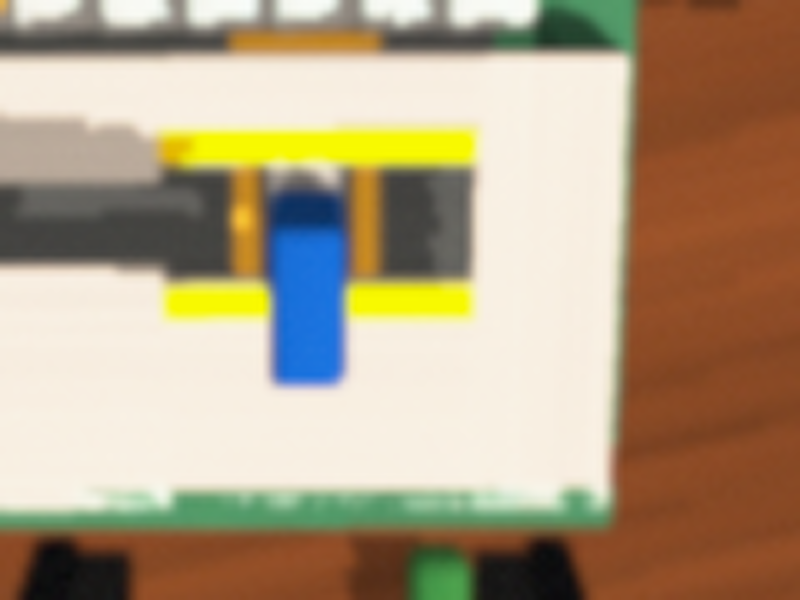

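The seat is about 2.5 mm short of the opening's centre, so the carriage is home within the allowed 4 mm. The pawl is holding it and the lever is back at rest. Next I grasp the holder.

move_arm(steps=[[-0.15,0.1,3.5,0,0,0,0.6],[0,0,3.5,0,0,0,0.6],[0,0,3.0,0,0,0,0.6],[0,0,2.5,0,0,0,0.6],[0,0,1.6,0,0,0,0.6],[0,0,0,0,0,0,0.6],[0,0,0,0,0,0,0.6]], newtons=15)

```text
time_s: 15.62
ee_pos: [550.8, 80.4, 90.6]
tool_rot: [0.372, 3.117, 0.001]
contact_force: [0.4, 0.7, 0.2]
gripper_width: 52.1
grasp_force: 0.0
```

```bash
python3 - <<'E'
from h import *
todo(m2w(1,71,89),76.3)
a,_=snap('wrist','w4'); cv2.imwrite('pics/w4.png',cv2.resize(a[100:384,80:432],(744,600)))
E
```

```text
tcp [550.8  80.4  90.6] m [ 2.1 72.2 90.6] yaxis 76.4 z [ 0.002  0.001 -1.   ] t 15.625 q [ 0.44  0.4  -0.34  0.   -0.83 -2.25] F [0.4 0.7 0.2]
delta cm tool [ 0.11 -0.12  0.16] turn z 0.1
```

View pics/w4.png

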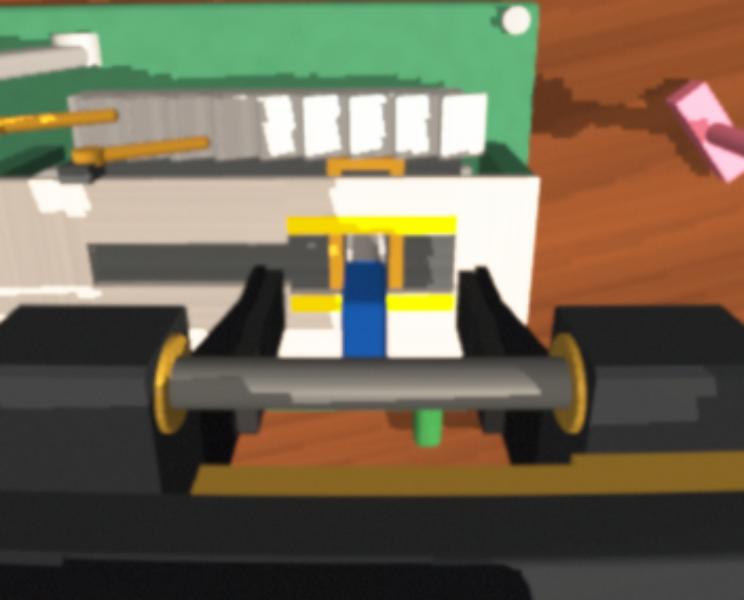

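The grip, at u 342–388, sits between the fingers, whose inner faces are at u 284 and 458. It is about 1.5 mm left of their middle, so I'll correct for that and close.

move_arm(steps=[[0.1,-0.15,0.15,0,0,0,0.6],[0,0,0,0,0,0,0.3],[0,0,0,0,0,0,0.1],[0,0,0,0,0,0,0],[0,0,0,0,0,0,0],[0,0,0,0,0,0,0],[0,0,0,0,0,0,0]], newtons=15)

```text
time_s: 16.55
ee_pos: [548.7, 79.1, 88.0]
tool_rot: [0.373, 3.119, 0.0]
contact_force: [0.9, -0.9, 1.1]
gripper_width: 12.1
grasp_force: 15.0
```

move_arm(steps=[[0,0,-0.4,0,0,0,0],[0,0,-0.4,0,0,0,0],[0,0,-0.4,0,0,0,0],[0,0,0,0,0,0,0],[0,0,0,0,0,0,0]], newtons=25)

```text
time_s: 17.18
ee_pos: [548.6, 79.1, 100.0]
tool_rot: [-0.373, -3.119, -0.0]
contact_force: [0.6, -0.1, -1.5]
gripper_width: 11.8
grasp_force: 25.0
```

```bash
python3 - <<'E'
from h import *
todo(m2w(1.7,73.6,100),166.3)
E
```

```text
tcp [548.6  79.1 100. ] m [  0.3  70.4 100. ] yaxis 76.4 z [-0.  0. -1.] t 17.175 q [ 0.44  0.39 -0.33 -0.   -0.85 -2.24] F [ 0.6 -0.1 -1.5]
delta cm tool [-0.14  0.32  0.  ] turn z -89.9
```

move_arm(steps=[[-0.05,0.25,0,0,0,0,0],[0,0,0,0,0,-9,0],[0,0,0,0,0,-9,0],[0,0,0,0,0,-9,0],[0,0,0,0,0,-9,0],[0,0,0,0,0,-9,0],[0,0,0,0,0,-9,0]])

```text
time_s: 18.05
ee_pos: [549.8, 81.5, 99.9]
tool_rot: [1.092, -2.945, 0.0]
contact_force: [-0.2, 0.0, -0.8]
gripper_width: 11.8
grasp_force: 25.0
```

move_arm(steps=[[0,0,0,0,0,-9,0],[0,0,0,0,0,-9,0],[0,0,0,0,0,-9,0],[0,0,0,0,0,-9,0],[0,0,0,0,0,0,0],[0,0,0,0,0,0,0]])

```text
time_s: 18.8
ee_pos: [549.8, 81.4, 99.9]
tool_rot: [1.939, -2.471, -0.0]
contact_force: [-0.7, 0.7, -0.9]
gripper_width: 11.6
grasp_force: 25.0
```

```bash
python3 - <<'E'
from h import *
todo(m2w(1.7,73.6,100),166.3)
a,_=snap('wrist','w5'); b,_=snap('scene','sc6')
c=np.zeros((600,800,3),np.uint8); c[:300,:400]=cv2.resize(a,(400,300)); c[300:,:400]=cv2.resize(a[60:240,150:390],(400,300)); c[:300,400:]=cv2.resize(b[170:245,230:330],(400,300),interpolation=2)
cv2.imwrite('pics/c5.png',c)
E
```

```text
tcp [549.8  81.4  99.9] m [ 0.8 73.  99.9] yaxis 166.3 z [-0. -0. -1.] t 18.8 q [ 0.44  0.39 -0.33 -0.   -0.85 -0.68] F [-0.7  0.7 -0.9]
delta cm tool [-0.06 -0.09 -0.01] turn z -0.0
```

View pics/c5.png

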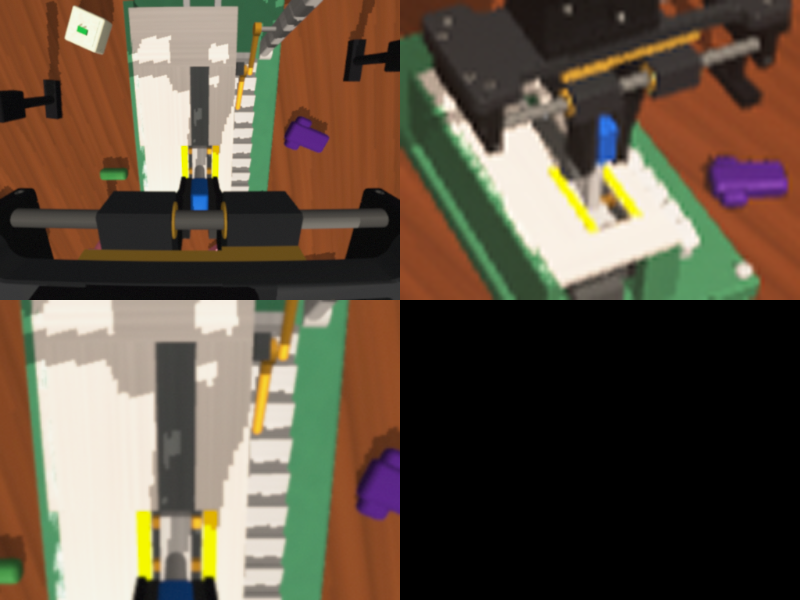

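The turned foot, grey at u 158–195 in the lower crop, is centred between the stripes at u 152 and 203. Now I'll draw it up gently.

move_arm(steps=[[0,0,-0.5,0,0,0,0],[0,0,-0.5,0,0,0,0],[0,0,-0.5,0,0,0,0],[0,0,0,0,0,0,0]])

```text
time_s: 19.4
ee_pos: [550.2, 81.5, 115.8]
tool_rot: [-1.941, 2.468, -0.001]
contact_force: [-0.4, -1.2, -0.6]
gripper_width: 11.9
grasp_force: 25.0
```

move_arm(steps=[[0,0,-0.7,0,0,0,0],[0,0,-0.8,0,0,0,0],[0,0,0,0,0,0,0]])

```text
time_s: 19.77
ee_pos: [550.4, 81.6, 131.1]
tool_rot: [-1.941, 2.468, -0.001]
contact_force: [-0.9, 0.1, -0.7]
gripper_width: 11.7
grasp_force: 25.0
```

move_arm(steps=[[0,0,-1.5,0,0,0,0],[0,0,-2.0,0,0,0,0],[0,0,-2.0,0,0,0,0],[0,0,-1.5,0,0,0,0],[0,0,0,0,0,0,0]])

```text
time_s: 20.4
ee_pos: [550.5, 81.6, 201.6]
tool_rot: [-1.941, 2.467, -0.001]
contact_force: [0.9, -0.2, -0.7]
gripper_width: 11.9
grasp_force: 25.0
```

move_arm(steps=[[-1.5,1.0,0,0,0,0,0],[-3.0,2.0,0,0,0,0,0],[-3.4,2.3,0,0,0,0,0],[-3.4,2.3,0,0,0,0,0],[-3.4,2.3,0,0,0,0,0],[-3.4,2.3,0,0,0,0,0],[-3.0,2.0,0,0,0,0,0],[-1.5,1.0,0,0,0,0,0],[-1.0,0.7,0,0,0,0,0]])

```text
time_s: 21.52
ee_pos: [450.0, 348.8, 199.3]
tool_rot: [1.942, -2.467, 0.001]
contact_force: [-0.2, -0.2, -0.4]
gripper_width: 11.9
grasp_force: 25.0
```

move_arm(steps=[[0,0,0,0,0,8.3,0],[0,0,0,0,0,8.3,0],[0,0,0,0,0,8.3,0],[0,0,0,0,0,8.3,0],[0,0,0,0,0,8.3,0],[0,0,0,0,0,8.3,0],[0,0,0,0,0,8.3,0],[0,0,0,0,0,8.3,0],[0,0,0,0,0,8.3,0],[0,0,0,0,0,8.3,0]])

```text
time_s: 22.78
ee_pos: [450.9, 347.4, 199.8]
tool_rot: [-0.191, -3.135, 0.001]
contact_force: [-0.1, -0.1, -0.1]
gripper_width: 11.7
grasp_force: 25.0
```

```bash
python3 - <<'E'
from h import *
todo([451,349,130],83)
E
```

```text
tcp [450.9 347.4 199.8] m [-158.1  308.1  199.8] yaxis 83.0 z [-0.001 -0.001 -1.   ] t 22.775 q [ 0.94  0.31 -0.17 -0.   -1.1  -2.63] F [-0.1 -0.1 -0.1]
delta cm tool [0.01 0.16 6.98] turn z 0.0
```

move_arm(steps=[[0,0,2.5,0,0,0,0],[0,0,3.0,0,0,0,0],[0,0,2.5,0,0,0,0],[0,0,1.3,0,0,0,0],[0,0,0,0,0,0,0],[0,0,0,0,0,0,0]])

```text
time_s: 23.52
ee_pos: [451.5, 348.7, 108.1]
tool_rot: [0.181, 3.135, 0.002]
contact_force: [0.4, -0.5, -0.8]
gripper_width: 12.1
grasp_force: 25.0
```

```bash
python3 - <<'E'
from h import *
todo([451,349,130],83)
a,_=snap('wrist','w6'); b,_=snap('scene','sc7')
c=np.zeros((600,800,3),np.uint8); c[:,:450]=cv2.resize(a[70:310,166:346],(450,600),interpolation=2); u,v=proj('sc7',[[451,349,40]])[0].astype(int); print(u,v)
c[:467,450:]=cv2.resize(b[v-60:v+60,u-45:u+45],(350,467),interpolation=2)
cv2.imwrite('pics/c6.png',c)
E
```

```text
tcp [451.5 348.7 108.1] m [-157.8  309.4  108.1] yaxis 83.4 z [ 0.001  0.001 -1.   ] t 23.525 q [ 0.94  0.4  -0.28  0.   -0.89 -2.63] F [ 0.4 -0.5 -0.8]
delta cm tool [ 0.05  0.03 -2.19] turn z 0.4
392 278
```

View pics/c6.png

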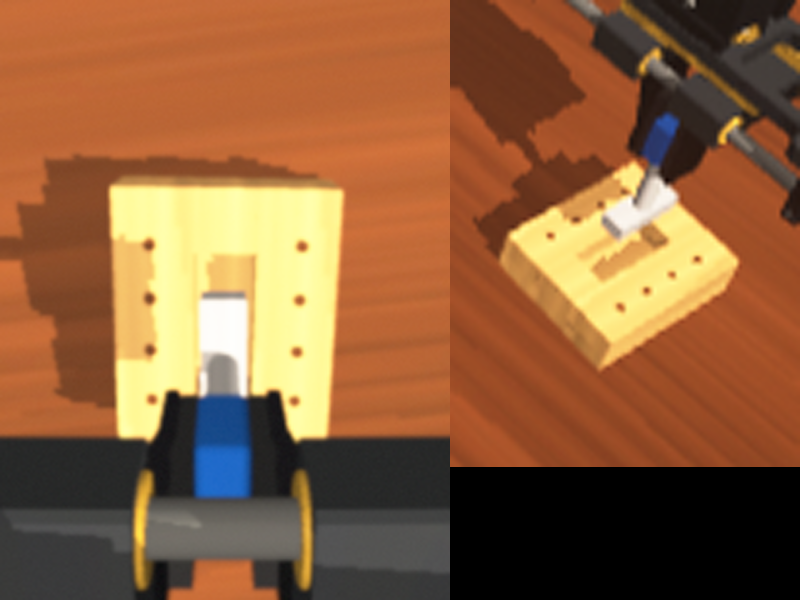

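```bash
python3 - <<'E'
from h import *
def q(n,u,v,z): print(n,px('w6',166+u/2.5,70+v/2.5,z).round(1))
fz=108.1-50
q('foot near top L',201,293,fz+10);q('foot near top R',247,293,fz+10);q('foot near bot',223,297,fz)
q('pocket near L',208,256,28);q('pocket near R',255,256,28);q('pocket L',197,300,28);q('pocket R',254,300,28)
q('rest nearL',110,187,28);q('rest nearR',343,190,28)
q('rest L',118,437,28);q('rest R',328,437,28)
print(camera_params('wrist')['origin'])
E
```

```text
foot near top L [427.9 345.1  68.1]
foot near top R [429.5 358.9  68.1]
foot near bot [433.  351.3  58.1]
pocket near L [426.4 346.8  28. ]
pocket near R [428.3 363.4  28. ]
pocket L [442.2 340.8  28. ]
pocket R [444.6 361.4  28. ]
rest nearL [398.2 316.1  28. ]
rest nearR [408.5 396.   28. ]
rest L [493.9 303.4  28. ]
rest R [503.3 384.3  28. ]
[368.01549167 358.04152908 270.45204848]
```

move_arm(steps=[[-0.2,0.1,0,0,0,0.5,0],[0,0,1.0,0,0,0,0],[0,0,1.2,0,0,0,0],[0,0,1.0,0,0,0,0],[0,0,0.6,0,0,0,0],[0,0,0.3,0,0,0,0],[0,0,0,0,0,0,0]])

```text
time_s: 24.5
ee_pos: [453.0, 349.0, 65.9]
tool_rot: [-0.195, -3.135, 0.0]
contact_force: [-0.9, -0.9, -1.5]
gripper_width: 11.9
grasp_force: 25.0
```

move_arm(steps=[[0,0,0.1,0,0,0,0],[0,0,0.1,0,0,0,0],[0,0,0,0,0,0,0]])

```text
time_s: 24.88
ee_pos: [453.0, 349.0, 64.1]
tool_rot: [0.195, 3.135, 0.0]
contact_force: [0.3, -0.2, -0.6]
gripper_width: 11.8
grasp_force: 25.0
```

Well inside the pocket and free of contact. About 2 mm to the floor.

move_arm(steps=[[0,0,0.1,0,0,0,0],[0,0,0.1,0,0,0,0],[0,0,0,0,0,0,0]])

```text
time_s: 25.25
ee_pos: [453.0, 349.0, 62.1]
tool_rot: [0.195, 3.135, 0.0]
contact_force: [0.5, 0.8, -0.8]
gripper_width: 11.6
grasp_force: 25.0
```

move_arm(steps=[[0,0,0.05,0,0,0,0],[0,0,0.05,0,0,0,0],[0,0,0,0,0,0,0]])

```text
time_s: 25.62
ee_pos: [453.1, 349.1, 62.0]
tool_rot: [0.194, 3.135, 0.001]
contact_force: [-2.4, -0.5, 5.3]
gripper_width: 11.7
grasp_force: 25.0
```

Contact with the floor, at 5 N. I'll release slowly and withdraw upward.

move_arm(steps=[[0,0,-0.05,0,0,0,0],[0,0,0,0,0,0,0.2],[0,0,0,0,0,0,0.35],[0,0,0,0,0,0,0.45],[0,0,0,0,0,0,0.45],[0,0,0,0,0,0,0.45]])

```text
time_s: 26.38
ee_pos: [453.0, 348.9, 61.5]
tool_rot: [-0.195, -3.135, 0.0]
contact_force: [-0.1, 0.4, 0.3]
gripper_width: 38.4
grasp_force: 0.0
```

move_arm(steps=[[0,0,-1.0,0,0,0,0.45],[0,0,-2.0,0,0,0,0.45],[0,0,-3.0,0,0,0,0.45],[0,0,-3.0,0,0,0,0.45],[0,0,-3.0,0,0,0,0.45],[0,0,0,0,0,0,0.45],[0,0,0,0,0,0,0.45]])

```text
time_s: 27.25
ee_pos: [452.5, 348.6, 181.2]
tool_rot: [-0.196, -3.135, 0.0]
contact_force: [0.2, -0.1, 0.2]
gripper_width: 39.2
grasp_force: 0.0
```

```bash
python3 - <<'E'
from h import *
todo([451,349,130],83)
a,_=snap('wrist','w7'); b,_=snap('scene','sc8')
c=np.zeros((600,800,3),np.uint8); c[:300,:400]=cv2.resize(a,(400,300)); c[:,400:]=cv2.resize(b[230:320,350:410],(400,600),interpolation=2); c[300:,:400]=cv2.resize(b[:300,100:500],(400,300))
cv2.imwrite('pics/c7.png',c)
E
```

```text
tcp [452.5 348.6 181.2] m [-156.8  309.6  181.2] yaxis 82.9 z [-0.001 -0.    -1.   ] t 27.25 q [ 0.94  0.33 -0.19 -0.   -1.06 -2.63] F [ 0.2 -0.1  0.2]
delta cm tool [0.15 0.02 5.12] turn z -0.1
```

View pics/c7.png

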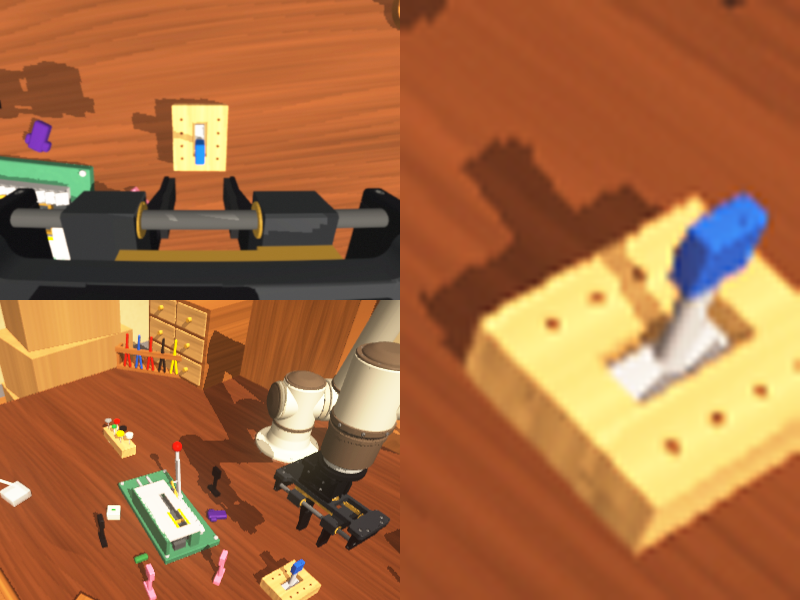

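The picture shows the holder upright, its foot in the pocket (about (665,360) in the right crop), released. The other things on the bench are where they were.

```bash
python3 -c "
from plant import job_done; print(job_done())"
```

```text
the job is handed in; nothing more can be done
None
```

I fed the carriage home with four full lever strokes, drew the holder out through the opening without resistance, and set it upright in the rest's pocket; it is released, and the job was handed in at about 27 s.

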